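# Clear and open a glue-up rest, then weigh a spar down on it

## Task

Get the glue-up rest ready and load it: first take the grey angle bracket that stands in the way of the folding brace and put it in the black tray, then swing the brace fully out until it clicks home. Lay the white spar in the two saddles, on the block and on the brace, with its fin out over the brace and its plain end flush with the outer end of the block, and stand the steel weight on the spar over the middle of the block. Let go of everything and leave the other things on the bench where they are.

Things in the scene. Friction and masses are not known exactly. Their poses are not given: they have to be found in the camera images.
- rest: Glue-up rest, fixed. Base plate x -35..35, y -40..150, 8 mm thick, carries a block 62 (x) x 80 (y) mm; its top is a saddle, an open channel along y, floor at z 50 mm, 52 mm wide between 5 mm cheeks up to z 58. Origin: underside, below the block's middle. +y points from the block along the swung-out brace; the block's outer end is y -40 mm. Turned up to 0.2 rad.
- rest_hinge (a point): the upright hinge axis of the brace, a point 34 mm above the bench, at x 0, y 55 mm of the rest; round hub 26 mm across, top at 40 mm.
- brace (a joint): folding brace's angle, rad. 0: folded, along the rest's +x turned 0.26 towards -y; grows counter-clockwise from above; 1.83: out at its stop, along the rest's +y. Starts 0 to 0.3. Light friction. Near the end a spring ball in the base, 70 mm from the hinge, is pressed down by the brace from about 1.4 on (about 3 N at the grip point) and pops up behind it at the stop. Home: within 0.045 of 1.83.
- brace_grip (a point): middle of the brace's plain stretch: an aluminium bar 18 mm wide, z 14 to 34 mm above the bench; this point is 95 mm from the hinge, z 24 mm. The bar is free for fingers from 30 to 130 mm from the hinge; it can be pinched from above or pushed from the side.
- brace_saddle (a point): middle of the saddle floor on the brace's end, 150 mm from the hinge, z = 50 mm: a plate 40 mm along the brace, 62 mm across, with cheeks 5 mm thick up to z = 58 mm, 52 mm between them. Level with the block's saddle and in line with it when the brace is out.
- bracket: the grey printed angle bracket to be cleared, L-shaped, lying flat, 30 mm high, 60 g, about 62 x 44 mm. Origin at the underside. Long leg: x -31..31, y -25..-7 mm; short leg: x -31..-13, y -8..28 mm. It starts in the sweep of the brace, 25 mm or more in front of the brace's bar.
- bracket_leg (a point): good grip on the bracket: 8 mm from the middle of the long leg, away from the short leg, z = 15 mm; the leg is 18 mm wide along the bracket's y.
- tray: black open tray, fixed, 150 (x) x 160 (y) x 40 mm high, walls and floor about 4 mm; origin under its centre. Not turned.
- spar: white rigid spar lying flat, 280 (x) x 36 (y) x 20 mm, 160 g; origin at the middle of its underside. At its +x end stands a fin 50 mm long (x 85..135), 6 mm thick, rising 30 mm above the top; the -x end is plain and flat.
- spar_fin (a point): foot of the fin on the spar's top, at x 110 mm of the spar.
- spar_plain_end (a point): middle of the spar's plain end face (x -140 mm, z 10 mm).
- weight: turned steel weight, standing; 400 g (may vary 0.8 to 1.2), base 36 mm across and 30 mm high, a neck, and a knob 26 mm across at z = 41 to 56 mm; top at 58 mm. Origin at the middle of its underside.
- jar: bystander: clear jar with steel cap, 40 mm across, 58 mm high; origin at underside. It and the weight may stand in each other's place.
- spare_bracket: bystander: a second bracket of the same shape, beyond, out of the brace's way.
- tape: bystander: cardboard tape core 90 mm across, 24 mm high.
- glue_gun: bystander: black glue gun lying flat, 130 mm body, 45 mm high.
- case: bystander: open wooden case 90 x 190 x 30 mm.
- pen_cup: bystander: black cup with pens, 72 mm across, 112 mm high.

How it is judged:
By the outcome, as a careful person would: the job done as asked, in the order asked, and still so for the second after the job is handed in, with the robot touching nothing.
It also fails if it takes over 72 s, if anything falls off the work surface, if the arm or the gripper's body presses on something with over 40 N, if the wrist force passes 120 N, or if a joint passes its speed limit or range.

## Robot

A 6-joint arm with a two-finger parallel gripper is mounted at the origin on the work surface. World frame = base frame: x ahead of the robot, y to its left, z up, the work surface at z = 0. Lengths are in mm, angles in rad, forces in N, time in s.
With the tool pointing down it reaches from about 350 to 975 mm from the base axis. Payload 7.1 kg.
Tool frame: the origin (TCP) lies midway between the tips of the shut fingers; the grasp point (between the pads) lies 19 mm behind it; z points along the fingers, y is the line along which they close (so a half turn about z gives the same grasp; the last joint's range is limited). The gripper opens to 88 mm and grips with 3 to 60 N. Pads are 20 mm wide; open, the fingers measure 115 mm over their backs; the gripper's body (75 mm by 178 mm) begins 61 mm behind the grasp point.
Start: joints at [1.275, 0.423, 1.63, -0, 1.089, -0.019], TCP at [170.768, 601.201, 222.675] pointing down, gripper open.
Joint ranges: [-3, 3], [-0.9, 2.11], [0.09, 2.58], [-1.31, 4.45], [0.11, 2.69], [-2.54, 2.54]. Speed limits (rad/s): [2.39, 2.39, 3.01, 3.14, 3.14, 3.14].

## Interface

Orientations are given as a rotation vector (axis times angle).
In Python, from workcell import ctrl gives the robot as it stands. The module is installed in compiled form; this text tells all that it offers.
- The arm moves only by the tool apply_moves, never from a script. Its argument "targets" is a list of rows, each a list of 3 entries, a list of its own where there are three numbers: the opening, from -1 (shut) to 1 (fully open), then the shift along the tool's x, y, z normalised to -1 to 1, where 1 is 5 cm, then the turn, a rotation vector about the tool's x, y, z normalised to -1 to 1, where 1 is 90 degrees. In form: [[jaw, [x, y, z], [wx, wy, wz]], ...]. A call has 1 to 8 rows; each row shifts and turns the commanded pose from where the row before left it, along the tool's axes as they then stand; what a row does not reach is not made up. A row lasts 1/8 s, in which the tool goes at most 62.5 mm and 10.7 degrees, less where a joint would pass 70% of its speed; a pose out of reach is approached as far as the arm can. A call with a number of a shift or a turn outside -1 to 1 is refused whole. A call with a gripper value outside its range is refused whole. The fingers move at their own pace and stop on an object; the grip force is fixed at half the most. Time passes only in rows, so rows that do not move let the fingers close. It gives the time, the measured TCP pose, the force, the opening and the grip force at its end, in the units of the state.
- ctrl.get_obs(): the state, without advancing time (a new reading comes with each control period).
- ctrl.get_image(name): name is "scene" or "top" or "wrist"; returns a dict with "pixels" (420x560x3 uint8, blue, green, red), "camera_matrix" (3x3 intrinsics, pixels), "view" (4x4, takes a point from world to camera coordinates); the wrist camera has in their place "hand_eye" (4x4, takes a point from camera to tool coordinates, whose origin is the TCP and whose axes are the flange's). Camera axes: x right, y down, z forward; pixel columns grow to the right and rows downward; lengths in mm; the calibration is good to about 2 mm. A picture is of the moment at which its call begins: read the wrist's pose just before it. There is no depth.
- ctrl.close_job(): hands the job in; it is judged then, once.
Trained networks look in the newest picture that a camera, given by its name, has taken for a name from the list of things; names that differ only in an ending like _2 or _b are one class to them, and where a whole thing is asked for, a point or a joint stands for the part that bears it (a point fixed in the world has none). Each returns a list of dicts, best first, with "score" (0 to 1); they miss things now and then, are a little off and sometimes report something else, mostly with a low value. They report only what shows in the picture. A call takes as long as a camera call.
- ctrl.masks_of(label, camera): "region" (420x560 bool, what is visible of it) and "bbox" ([left, top, right, bottom] in pixels, round what is visible of it).
- ctrl.pinpoint(label, camera): "xy" ([column, row] in pixels: a listed point, or the origin of a listed thing).
The state is a dict: "t": time; "qpos": joint angles; "qvel": joint speeds; "joint_torque": joint torques, N m; "ee_pos": TCP position; "orientation": TCP orientation; "ft_force": force on the tool from outside, world axes, zero at the start; "moment": the same for the moment, N m; "width": finger opening in mm; "grasp_force": force on a finger pad.
Only numpy, scipy, OpenCV 4.12 (cv2) and the standard library are available. Lean on these libraries where they do the work, as an engineer would, in place of code of your own. Each camera call takes 0.05 s, during which the arm holds its last target. There are 200 camera calls.

## Working session

There is one attempt and no reset: what is moved stays moved. The work goes in short steps, Python scripts to look and compute and a tool call to move; the robot and the scene stay as the last step left them, time stands still between calls to the robot, and variables do not carry over. Pictures are saved under pics/ and viewed, at most 12 in all, crops included, and the job is handed in when it is done.

Besides the shell and the picture viewer there is one more tool, called after "Call:" as name(argument=value, ...), one argument or row to a line, values as JSON. apply_moves: Moves the arm, as the interface text tells. Scaled input: -1 to 1 covers 5 cm each way for a shift and 90 degrees each way for a turn. Its arguments: {"type":"object","properties":{"targets":{"type":"array"}},"required":["targets"]}

```bash
mkdir -p pics; cat > h.py <<'E'
import numpy as np, cv2
from scipy.spatial.transform import Rotation as R
from workcell import ctrl
def cam(name):
    o=ctrl.get_obs(); im=ctrl.get_image(name); K=np.array(im["camera_matrix"])
    if name=="wrist":
        T=np.eye(4);T[:3,:3]=R.from_rotvec(o["orientation"]).as_matrix();T[:3,3]=o["ee_pos"]
        W=T@np.array(im["hand_eye"])
    else: W=np.linalg.inv(np.array(im["view"]))
    return im["pixels"],K,W
def ray(px,K,W,z):
    d=W[:3,:3]@np.linalg.solve(K,[px[0],px[1],1.]); c=W[:3,3]
    return c+d*(z-c[2])/d[2]
def proj(p,K,W):
    q=np.linalg.inv(W)@np.append(p,1); u=K@q[:3]; return u[:2]/u[2]
E
python3 - <<'E'
from h import *
for n in ["top","scene"]:
    px,K,W=cam(n); cv2.imwrite(f"pics/{n}0.png",px)
    print(n,W[:3,3].round(),W[:3,2].round(2))
    for l,z in [("rest",0),("rest_hinge",34),("brace_grip",24),("brace_saddle",50),("bracket",0),("bracket_leg",15),("tray",0),("spar",0),("spar_fin",20),("spar_plain_end",10),("weight",0),("jar",0),("spare_bracket",0),("tape",0),("glue_gun",0),("case",0),("pen_cup",0)]:
        r=ctrl.pinpoint(l,n)
        print(l,[(round(d["score"],2),np.round(d["xy"]).tolist(),ray(d["xy"],K,W,z).round()[:2].tolist()) for d in r[:2]])
o=ctrl.get_obs();print(o)
E
```

```text
top [ 451.  -20. 1138.] [ 0.07  0.02 -1.  ]
rest [(0.84, [318.0, 233.0], [490.0, -89.0])]
rest_hinge [(0.73, [296.0, 236.0], [482.0, -35.0]), (0.71, [252.0, 201.0], [565.0, 74.0])]
brace_grip [(0.85, [292.0, 198.0], [576.0, -24.0])]
brace_saddle [(0.77, [295.0, 174.0], [630.0, -27.0])]
bracket [(0.67, [251.0, 202.0], [567.0, 80.0])]
bracket_leg [(0.41, [384.0, 137.0], [732.0, -249.0]), (0.26, [293.0, 195.0], [584.0, -26.0])]
tray [(0.92, [432.0, 243.0], [473.0, -372.0])]
spar [(0.97, [136.0, 246.0], [450.0, 365.0])]
spar_fin [(0.58, [126.0, 198.0], [567.0, 390.0])]
spar_plain_end [(0.78, [142.0, 297.0], [325.0, 341.0])]
weight [(0.53, [197.0, 161.0], [667.0, 220.0])]
jar [(0.61, [397.0, 188.0], [607.0, -283.0])]
spare_bracket [(0.81, [383.0, 137.0], [737.0, -249.0]), (0.21, [142.0, 299.0], [318.0, 345.0])]
tape [(0.84, [241.0, 115.0], [786.0, 112.0])]
glue_gun [(0.66, [331.0, 114.0], [795.0, -118.0]), (0.32, [242.0, 112.0], [796.0, 109.0])]
case [(0.92, [142.0, 144.0], [708.0, 361.0])]
pen_cup [(0.89, [440.0, 155.0], [694.0, -390.0])]
scene [1201.  283.  854.] [-0.62 -0.28 -0.73]
res
[... 934 characters left out ...]
15.0, 226.0], [702.0, -393.0])]
{'t': 1.8, 'qpos': array([ 1.27499234e+00,  4.23097896e-01,  1.62989903e+00, -1.64527429e-06,
        1.08858040e+00, -1.89854627e-02]), 'qvel': array([-0.00069971,  0.00036693, -0.00012557,  0.00178961,  0.00326166,
       -0.00047748]), 'joint_torque': array([-6.43098315e-05, -5.44568646e+01, -2.74037540e+01,  6.44789636e-02,
        1.68819563e-02,  1.81371803e-05]), 'ee_pos': array([170.77464548, 601.20654518, 222.6767578 ]), 'orientation': array([4.33436792e-01, 3.11154508e+00, 2.34137892e-05]), 'ft_force': array([0.19288044, 0.10158762, 0.26264304]), 'moment': array([-0.04268223, -0.04704908,  0.04302172]), 'grasp_force': 0.0, 'width': 87.85981891537855}
```

View pics/top0.png

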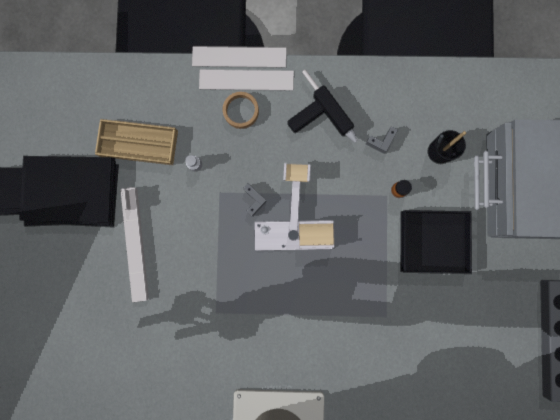

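View pics/scene0.png

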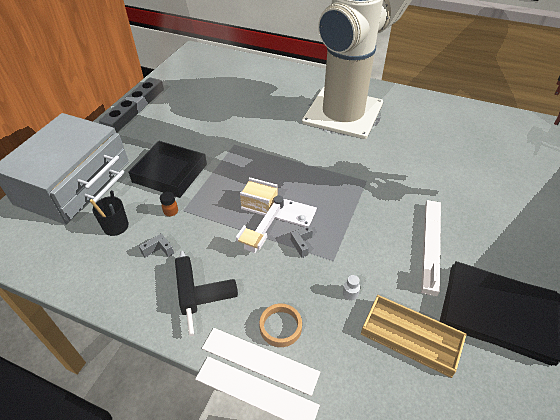

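The top view shows the brace bar running from the hinge (296,236) to the saddle (295,174), with the grey bracket at (254,200) in its sweep. The spar is at left with its fin up at (128,198). The steel knobbed weight is at (193,162), and the dark, amber-looking jar is at (402,188) beside the tray. Next I move over the bracket for a close look.

```bash
cat >> h.py <<'E'
def hd(o=None):
    o=o or ctrl.get_obs(); m=R.from_rotvec(o["orientation"]).as_matrix(); return np.arctan2(m[1,1],m[0,1])
def plan(wps,jaw):
    """wps: list of (xyz, heading of tool y, rows); prints rows in the move units"""
    o=ctrl.get_obs(); p=np.array(o["ee_pos"]); M=R.from_rotvec(o["orientation"]); h=hd(o)
    print("at",p.round(1),"h",round(h,3),"q",np.round(o["qpos"],2)[[0,5]])
    for xyz,h2,n in wps:
        x0=p.copy();h0=h;dh=h2-h0
        for i in range(n):
            tgt=x0+(np.array(xyz)-x0)*(i+1)/n
            s=M.inv().apply(tgt-p)/50; w=-dh/n/(np.pi/2)
            print([jaw,s.round(3).tolist(),[0,0,round(w,3)]])
            M=M*R.from_rotvec([0,0,-dh/n]); p=tgt
        h=h2
E
python3 - <<'E'
from h import *
im=ctrl.get_image("wrist");print(np.round(im["hand_eye"],2),im["camera_matrix"])
plan([((540,10,330),hd(),14)],1)
E
```

```text
[[  -0.     -0.96   -0.28   76.93]
 [   1.      0.     -0.      0.49]
 [   0.     -0.28    0.96 -161.42]
 [   0.      0.      0.      1.  ]] [[291.66613546   0.         276.64690566]
 [  0.         291.66613546 208.28287891]
 [  0.           0.           1.        ]]
at [170.8 601.2 222.7] h 1.294 q [ 1.28 -0.02]
[1, [-0.738, -0.668, -0.153], [0, 0, np.float64(-0.0)]]
[1, [-0.738, -0.668, -0.153], [0, 0, np.float64(-0.0)]]
[1, [-0.738, -0.668, -0.153], [0, 0, np.float64(-0.0)]]
[1, [-0.738, -0.668, -0.153], [0, 0, np.float64(-0.0)]]
[1, [-0.738, -0.668, -0.153], [0, 0, np.float64(-0.0)]]
[1, [-0.738, -0.668, -0.153], [0, 0, np.float64(-0.0)]]
[1, [-0.738, -0.668, -0.153], [0, 0, np.float64(-0.0)]]
[1, [-0.738, -0.668, -0.153], [0, 0, np.float64(-0.0)]]
[1, [-0.738, -0.668, -0.153], [0, 0, np.float64(-0.0)]]
[1, [-0.738, -0.668, -0.153], [0, 0, np.float64(-0.0)]]
[1, [-0.738, -0.668, -0.153], [0, 0, np.float64(-0.0)]]
[1, [-0.738, -0.668, -0.153], [0, 0, np.float64(-0.0)]]
[1, [-0.738, -0.668, -0.153], [0, 0, np.float64(-0.0)]]
[1, [-0.738, -0.668, -0.153], [0, 0, np.float64(-0.0)]]
```

Call:
apply_moves(
  targets=[
    [1,[-0.74,-0.67,-0.15],[0,0,0]],
    [1,[-0.74,-0.67,-0.15],[0,0,0]],
    [1,[-0.74,-0.67,-0.15],[0,0,0]],
    [1,[-0.74,-0.67,-0.15],[0,0,0]],
    [1,[-0.74,-0.67,-0.15],[0,0,0]],
    [1,[-0.74,-0.67,-0.15],[0,0,0]],
    [1,[-0.74,-0.67,-0.15],[0,0,0]],
  ],
)

```text
t: 2.72
ee_pos: [356.6, 303.5, 275.7]
orientation: [0.433, 3.111, 0.001]
ft_force: [0.1, 0.5, -0.6]
width: 88.0
grasp_force: 0.0
```

Call:
apply_moves(
  targets=[
    [1,[-0.74,-0.67,-0.15],[0,0,0]],
    [1,[-0.74,-0.67,-0.15],[0,0,0]],
    [1,[-0.74,-0.67,-0.15],[0,0,0]],
    [1,[-0.74,-0.67,-0.15],[0,0,0]],
    [1,[-0.74,-0.67,-0.15],[0,0,0]],
    [1,[-0.74,-0.67,-0.15],[0,0,0]],
    [1,[-0.74,-0.67,-0.15],[0,0,0]],
    [1,[0,0,0],[0,0,0]],
  ],
)

```text
t: 3.72
ee_pos: [542.4, 6.0, 328.1]
orientation: [0.439, 3.109, -0.0]
ft_force: [0.3, -0.1, 0.4]
width: 87.8
grasp_force: 0.0
```

```bash
python3 - <<'E'
from h import *
o=ctrl.get_obs();print(o["ee_pos"],hd(o),o["ft_force"])
px,K,W=cam("wrist"); cv2.imwrite("pics/w1.png",px)
for l,z in [("rest",0),("rest_hinge",34),("brace_grip",24),("brace_saddle",50),("bracket",0),("bracket_leg",15)]:
    r=ctrl.pinpoint(l,"wrist")
    print(l,[(round(d["score"],2),np.round(d["xy"]).tolist(),ray(d["xy"],K,W,z).round(1)[:2].tolist()) for d in r[:2]])
for l,z in [("bracket",30)]:
    for d in ctrl.masks_of(l,"wrist")[:2]:
        c=cv2.findContours(d["region"].astype(np.uint8),0,2)[0]; c=max(c,key=cv2.contourArea)
        a=cv2.approxPolyDP(c,3,True)[:,0]
        print(d["score"],d["bbox"],[(p.tolist(),ray(p,K,W,z).round()[:2].tolist()) for p in a])
E
```

```text
[542.44560994   6.04334264 328.13183468] 1.2902596456964475 [ 0.28385656 -0.0663606   0.37318749]
rest [(0.8, [216.0, 156.0], [491.6, -85.0])]
rest_hinge [(0.87, [243.0, 145.0], [486.0, -31.7]), (0.33, [321.0, 186.0], [582.4, 68.3])]
brace_grip [(0.6, [262.0, 198.0], [576.6, -29.5])]
brace_saddle [(0.75, [271.0, 236.0], [635.8, -30.6]), (0.6, [178.0, 302.0], [708.9, -220.7])]
bracket [(0.75, [326.0, 172.0], [570.0, 84.7])]
bracket_leg [(0.66, [321.0, 188.0], [589.8, 69.4]), (0.43, [215.0, 155.0], [489.9, -82.7])]
0.88 [302.9, 150.6, 338.3, 196.4] [([315, 153], [529.0, 72.0]), ([301, 181], [566.0, 39.0]), ([336, 198], [609.0, 87.0]), ([339, 189], [596.0, 95.0]), ([318, 177], [567.0, 67.0]), ([326, 158], [541.0, 86.0])]
0.61 [466.3, 0.0, 533.7, 143.2] [([465, 0], [387.0, 316.0]), ([499, 139], [587.0, 348.0]), ([533, 133], [592.0, 398.0]), ([530, 105], [549.0, 395.0]), ([522, 99], [537.0, 384.0]), ([502, 0], [401.0, 364.0])]
```

View pics/w1.png

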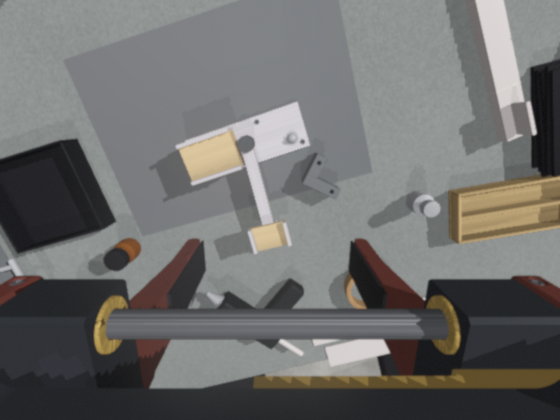

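The bracket lies with its outer corner at pixel (301,181) and its long leg running to (336,198), so its heading is about 0.84 rad. The amber jar is at (120,255) and the weight is at (425,205). The brace is clear of both.

```bash
python3 - <<'E'
from h import *
plan([((586,74,150),-0.73,13)],0.14)
E
```

```text
at [540.5   9.4 327.7] h 1.295 q [-0.  -1.3]
[0.14, [-0.04, 0.115, 0.273], [0, 0, np.float64(0.099)]]
[0.14, [-0.022, 0.12, 0.273], [0, 0, np.float64(0.099)]]
[0.14, [-0.003, 0.122, 0.273], [0, 0, np.float64(0.099)]]
[0.14, [0.016, 0.121, 0.273], [0, 0, np.float64(0.099)]]
[0.14, [0.034, 0.117, 0.273], [0, 0, np.float64(0.099)]]
[0.14, [0.052, 0.11, 0.273], [0, 0, np.float64(0.099)]]
[0.14, [0.068, 0.101, 0.273], [0, 0, np.float64(0.099)]]
[0.14, [0.083, 0.089, 0.273], [0, 0, np.float64(0.099)]]
[0.14, [0.096, 0.075, 0.273], [0, 0, np.float64(0.099)]]
[0.14, [0.106, 0.059, 0.273], [0, 0, np.float64(0.099)]]
[0.14, [0.114, 0.042, 0.273], [0, 0, np.float64(0.099)]]
[0.14, [0.119, 0.024, 0.273], [0, 0, np.float64(0.099)]]
[0.14, [0.122, 0.005, 0.273], [0, 0, np.float64(0.099)]]
```

Call:
apply_moves(
  targets=[
    [0.14,[-0.04,0.115,0.273],[0,0,0.1]],
    [0.14,[-0.022,0.12,0.273],[0,0,0.1]],
    [0.14,[-0.003,0.122,0.273],[0,0,0.1]],
    [0.14,[0.016,0.121,0.273],[0,0,0.1]],
    [0.14,[0.034,0.117,0.273],[0,0,0.1]],
    [0.14,[0.052,0.11,0.273],[0,0,0.1]],
    [0.14,[0.068,0.1,0.273],[0,0,0.1]],
  ],
)

```text
t: 5.0
ee_pos: [565.5, 44.0, 231.8]
orientation: [2.0, 2.422, 0.0]
ft_force: [0.4, -0.1, -0.3]
width: 50.3
grasp_force: 0.0
```

Call:
apply_moves(
  targets=[
    [0.14,[0.083,0.089,0.273],[0,0,0.1]],
    [0.14,[0.096,0.075,0.273],[0,0,0.1]],
    [0.14,[0.106,0.059,0.273],[0,0,0.1]],
    [0.14,[0.114,0.042,0.273],[0,0,0.1]],
    [0.14,[0.119,0.024,0.273],[0,0,0.1]],
    [0.14,[0.122,0.005,0.273],[0,0,0.09]],
    [0.14,[0,0,0],[0,0,0]],
  ],
)

```text
t: 5.88
ee_pos: [586.3, 73.4, 149.3]
orientation: [-2.867, -1.282, 0.003]
ft_force: [0.3, -0.3, 1.0]
width: 50.3
grasp_force: 0.0
```

```bash
python3 - <<'E'
from h import *
px,K,W=cam("wrist"); cv2.imwrite("pics/w2.png",px)
for l,z in [("bracket",0),("bracket_leg",15),("rest_hinge",34),("brace_grip",24)]:
    r=ctrl.pinpoint(l,"wrist")
    print(l,[(round(d["score"],2),np.round(d["xy"]).tolist(),ray(d["xy"],K,W,z).round(1)[:2].tolist()) for d in r[:2]])
for l,z in [("bracket",30)]:
    for d in ctrl.masks_of(l,"wrist")[:1]:
        c=cv2.findContours(d["region"].astype(np.uint8),0,2)[0]; c=max(c,key=cv2.contourArea)
        a=cv2.approxPolyDP(c,5,True)[:,0]
        print(d["score"],d["bbox"],[(p.tolist(),ray(p,K,W,z).round()[:2].tolist()) for p in a])
plan([((586,74,3),-0.73,6)],0.14)
E
```

```text
bracket [(0.7, [266.0, 195.0], [578.8, 81.7])]
bracket_leg [(0.71, [274.0, 196.0], [587.7, 78.0])]
rest_hinge [(0.57, [268.0, 325.0], [485.1, -24.7])]
brace_grip [(0.93, [333.0, 271.0], [580.2, -26.4]), (0.24, [267.0, 198.0], [582.4, 82.7])]
0.81 [237.7, 170.9, 287.0, 235.5] [([285, 174], [612.0, 90.0]), ([269, 176], [599.0, 99.0]), ([267, 213], [573.0, 72.0]), ([237, 215], [549.0, 91.0]), ([236, 235], [533.0, 76.0]), ([284, 234], [570.0, 44.0])]
at [587.3  72.7 150.9] h -0.731 q [0.1  0.83]
[0.14, [0.0, -0.006, 0.493], [0, 0, np.float64(-0.0)]]
[0.14, [0.0, -0.006, 0.493], [0, 0, np.float64(-0.0)]]
[0.14, [0.0, -0.006, 0.493], [0, 0, np.float64(-0.0)]]
[0.14, [0.0, -0.006, 0.493], [0, 0, np.float64(-0.0)]]
[0.14, [0.0, -0.006, 0.493], [0, 0, np.float64(-0.0)]]
[0.14, [0.0, -0.006, 0.493], [0, 0, np.float64(-0.0)]]
```

View pics/w2.png

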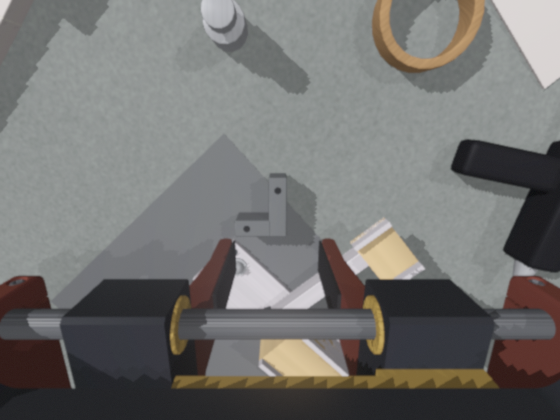

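The bracket is between the fingers' lines, with its long leg vertical in the picture at columns 269–286 and rows 174–234. Pinch at about (589,78).

```bash
python3 - <<'E'
from h import *
plan([((589,78,3),-0.735,6)],0.14)
E
```

```text
at [587.3  72.7 150.9] h -0.731 q [0.1  0.83]
[0.14, [0.017, -0.008, 0.493], [0, 0, np.float64(0.0)]]
[0.14, [0.017, -0.008, 0.493], [0, 0, np.float64(0.0)]]
[0.14, [0.017, -0.008, 0.493], [0, 0, np.float64(0.0)]]
[0.14, [0.017, -0.008, 0.493], [0, 0, np.float64(0.0)]]
[0.14, [0.017, -0.008, 0.493], [0, 0, np.float64(0.0)]]
[0.14, [0.017, -0.008, 0.493], [0, 0, np.float64(0.0)]]
```

Call:
apply_moves(
  targets=[
    [0.14,[0.017,-0.008,0.49],[0,0,0]],
    [0.14,[0.017,-0.008,0.49],[0,0,0]],
    [0.14,[0.017,-0.008,0.49],[0,0,0]],
    [0.14,[0.017,-0.008,0.49],[0,0,0]],
    [0.14,[0.017,-0.008,0.49],[0,0,0]],
    [0.14,[0.017,-0.008,0.48],[0,0,0]],
    [0.14,[0,0,0],[0,0,0]],
  ],
)

```text
t: 7.05
ee_pos: [587.5, 77.9, 2.5]
orientation: [-2.868, -1.279, 0.004]
ft_force: [0.7, -0.3, 0.0]
width: 50.2
grasp_force: 0.0
```

Call:
apply_moves(
  targets=[
    [-1,[0,0,0],[0,0,0]],
    [-1,[0,0,0],[0,0,0]],
    [-1,[0,0,0],[0,0,0]],
    [-1,[0,0,0],[0,0,0]],
  ],
)

```text
t: 7.55
ee_pos: [589.1, 78.2, 4.4]
orientation: [2.869, 1.279, 0.002]
ft_force: [-0.7, -0.8, 4.3]
width: 17.8
grasp_force: 29.9
```

Call:
apply_moves(
  targets=[
    [-1,[0,0,-0.5],[0,0,0]],
    [-1,[0,0,-0.9],[0,0,0]],
    [-1,[0,0,-1],[0,0,0]],
    [-1,[0,0,0],[0,0,0]],
  ],
)

```text
t: 8.05
ee_pos: [591.4, 78.5, 127.8]
orientation: [2.867, 1.278, 0.011]
ft_force: [0.4, -0.3, -1.0]
width: 18.0
grasp_force: 29.9
```

```bash
python3 - <<'E'
from h import *
plan([((480,-368,125),-0.73,10),((480,-368,10),-0.73,4)],-1)
E
```

```text
at [591.4  78.5 127.8] h -0.732 q [0.11 0.84]
[-1, [-0.813, 0.431, 0.003], [0, 0, np.float64(-0.0)]]
[-1, [-0.813, 0.431, 0.003], [0, 0, np.float64(-0.0)]]
[-1, [-0.813, 0.431, 0.003], [0, 0, np.float64(-0.0)]]
[-1, [-0.813, 0.431, 0.003], [0, 0, np.float64(-0.0)]]
[-1, [-0.813, 0.431, 0.003], [0, 0, np.float64(-0.0)]]
[-1, [-0.814, 0.43, 0.003], [0, 0, np.float64(-0.0)]]
[-1, [-0.814, 0.43, 0.003], [0, 0, np.float64(-0.0)]]
[-1, [-0.814, 0.43, 0.003], [0, 0, np.float64(-0.0)]]
[-1, [-0.814, 0.43, 0.003], [0, 0, np.float64(-0.0)]]
[-1, [-0.814, 0.43, 0.003], [0, 0, np.float64(-0.0)]]
[-1, [-0.003, -0.003, 0.575], [0, 0, -0.0]]
[-1, [-0.003, -0.003, 0.575], [0, 0, -0.0]]
[-1, [-0.003, -0.003, 0.575], [0, 0, -0.0]]
[-1, [-0.003, -0.003, 0.575], [0, 0, -0.0]]
```

Call:
apply_moves(
  targets=[
    [-1,[-0.81,0.43,0],[0,0,0]],
    [-1,[-0.81,0.43,0],[0,0,0]],
    [-1,[-0.81,0.43,0],[0,0,0]],
    [-1,[-0.81,0.43,0],[0,0,0]],
    [-1,[-0.81,0.43,0],[0,0,0]],
    [-1,[-0.81,0.43,0],[0,0,0]],
    [-1,[-0.81,0.43,0],[0,0,0]],
    [-1,[-0.81,0.43,0],[0,0,0]],
  ],
)

```text
t: 9.05
ee_pos: [498.6, -278.8, 122.4]
orientation: [-2.868, -1.278, 0.002]
ft_force: [0.3, -0.0, -0.5]
width: 17.7
grasp_force: 29.9
```

Call:
apply_moves(
  targets=[
    [-1,[-0.81,0.43,0],[0,0,0]],
    [-1,[-0.7,0.57,0],[0,0,0]],
    [-1,[0,0,0],[0,0,0]],
  ],
)

```text
t: 9.43
ee_pos: [485.7, -369.8, 122.5]
orientation: [-2.871, -1.274, 0.001]
ft_force: [-0.1, 1.1, -0.4]
width: 17.6
grasp_force: 29.9
```

```bash
python3 - <<'E'
from h import *
plan([((490,-368,10),-0.73,5)],-1)
E
```

```text
at [ 485.7 -369.8  122.5] h -0.736 q [-0.67  0.07]
[-1, [0.017, 0.008, 0.45], [0, 0, np.float64(-0.001)]]
[-1, [0.017, 0.008, 0.45], [0, 0, np.float64(-0.001)]]
[-1, [0.017, 0.008, 0.45], [0, 0, np.float64(-0.001)]]
[-1, [0.017, 0.008, 0.45], [0, 0, np.float64(-0.001)]]
[-1, [0.017, 0.008, 0.45], [0, 0, np.float64(-0.001)]]
```

Call:
apply_moves(
  targets=[
    [-1,[0.017,0.008,0.45],[0,0,0]],
    [-1,[0.017,0.008,0.45],[0,0,0]],
    [-1,[0.017,0.008,0.45],[0,0,0]],
    [-1,[0.017,0.008,0.45],[0,0,0]],
    [-1,[0.017,0.008,0.45],[0,0,0]],
    [-1,[0,0,0],[0,0,0]],
  ],
)

```text
t: 10.18
ee_pos: [490.2, -364.2, 9.4]
orientation: [-2.867, -1.279, 0.002]
ft_force: [-0.5, -0.7, -1.0]
width: 18.0
grasp_force: 30.0
```

Call:
apply_moves(
  targets=[
    [-0.1,[0,0,0],[0,0,0]],
    [-0.1,[0,0,0],[0,0,0]],
    [0,[0,0,-0.5],[0,0,0]],
    [0.36,[0,0,-0.9],[0,0,0]],
    [0.36,[0,0,-0.9],[0,0,0]],
    [0.36,[0,0,0],[0,0,0]],
  ],
)

```text
t: 10.92
ee_pos: [493.1, -367.3, 130.8]
orientation: [2.863, 1.276, 0.006]
ft_force: [1.6, -0.2, 0.1]
width: 59.7
grasp_force: 0.0
```

```bash
python3 - <<'E'
from h import *
px,K,W=cam("top")
for l,z in [("bracket",30),("tray",40)]:
  for d in ctrl.masks_of(l,"top")[:2]: print(l,d["score"],d["bbox"])
plan([((565,-27,150),-1.54,9)],0.36)
E
```

```text
bracket 0.44 [425.2, 229.6, 437.6, 238.7]
bracket 0.35 [288.3, 70.6, 357.4, 142.7]
tray 0.88 [401.1, 212.6, 459.6, 273.9]
tray 0.61 [221.2, 94.0, 257.7, 128.8]
at [ 490.4 -365.2  125.8] h -0.732 q [-0.66  0.07]
[0.36, [0.67, -0.379, -0.053], [0, 0, np.float64(0.057)]]
[0.36, [0.633, -0.438, -0.053], [0, 0, np.float64(0.057)]]
[0.36, [0.591, -0.493, -0.053], [0, 0, np.float64(0.057)]]
[0.36, [0.545, -0.544, -0.053], [0, 0, np.float64(0.057)]]
[0.36, [0.494, -0.59, -0.053], [0, 0, np.float64(0.057)]]
[0.36, [0.439, -0.632, -0.053], [0, 0, np.float64(0.057)]]
[0.36, [0.38, -0.669, -0.053], [0, 0, np.float64(0.057)]]
[0.36, [0.319, -0.7, -0.053], [0, 0, np.float64(0.057)]]
[0.36, [0.255, -0.726, -0.053], [0, 0, np.float64(0.057)]]
```

The bracket is visible inside the tray. Next, the brace.

Call:
apply_moves(
  targets=[
    [0.36,[0.67,-0.38,-0.05],[0,0,0.057]],
    [0.36,[0.633,-0.44,-0.05],[0,0,0.057]],
    [0.36,[0.59,-0.49,-0.05],[0,0,0.057]],
    [0.36,[0.545,-0.545,-0.05],[0,0,0.057]],
    [0.36,[0.495,-0.59,-0.05],[0,0,0.057]],
    [0.36,[0.44,-0.63,-0.05],[0,0,0.057]],
    [0.36,[0.38,-0.67,-0.05],[0,0,0.057]],
    [0.36,[0.32,-0.7,-0.05],[0,0,0.057]],
  ],
)

```text
t: 12.08
ee_pos: [556.2, -63.5, 144.6]
orientation: [-3.135, -0.187, 0.005]
ft_force: [-0.3, -0.2, 0.3]
width: 59.7
grasp_force: 0.0
```

Call:
apply_moves(
  targets=[
    [0.36,[0.255,-0.726,-0.05],[0,0,0.057]],
    [0.36,[0,0,0],[0,0,0]],
    [0.36,[0,0,0],[0,0,0]],
  ],
)

```text
t: 12.45
ee_pos: [564.4, -27.6, 147.6]
orientation: [3.141, 0.054, -0.004]
ft_force: [0.5, -0.7, -0.4]
width: 59.8
grasp_force: 0.0
```

```bash
python3 - <<'E'
from h import *
for n in ["wrist","scene","top"]:
    px,K,W=cam(n)
    if n=="wrist": cv2.imwrite("pics/w3.png",px)
    for l,z in [("rest",0),("rest_hinge",34),("brace_grip",24),("brace_saddle",50)]:
        r=ctrl.pinpoint(l,n)
        print(n,l,[(round(d["score"],2),np.round(d["xy"]).tolist(),ray(d["xy"],K,W,z).round(1)[:2].tolist()) for d in r[:1]])
plan([((578,-27,18),-1.54,5)],0.36)
E
```

```text
wrist rest [(0.78, [321.0, 262.0], [487.2, -82.4])]
wrist rest_hinge [(0.7, [275.0, 275.0], [487.9, -28.4])]
wrist brace_grip [(0.92, [281.0, 186.0], [581.7, -31.3])]
wrist brace_saddle [(0.85, [286.0, 131.0], [635.4, -33.5])]
scene rest [(0.67, [257.0, 202.0], [483.5, -91.1])]
scene rest_hinge [(0.75, [274.0, 200.0], [489.5, -37.3])]
scene brace_grip [(0.81, [264.0, 226.0], [572.7, -28.6])]
scene brace_saddle [(0.78, [253.0, 236.0], [630.3, -29.9])]
top rest []
top rest_hinge [(0.58, [383.0, 138.0], [724.5, -241.2])]
top brace_grip [(0.45, [293.0, 197.0], [578.4, -25.2])]
top brace_saddle [(0.15, [144.0, 301.0], [319.8, 324.4])]
at [565.4 -27.2 148.8] h -1.538 q [-0.07  1.47]
[0.36, [0.05, 0.001, 0.523], [0, 0, np.float64(0.0)]]
[0.36, [0.05, 0.001, 0.523], [0, 0, np.float64(0.0)]]
[0.36, [0.05, 0.001, 0.523], [0, 0, np.float64(0.0)]]
[0.36, [0.05, 0.001, 0.523], [0, 0, np.float64(0.0)]]
[0.36, [0.05, 0.001, 0.523], [0, 0, np.float64(0.0)]]
```

View pics/w3.png

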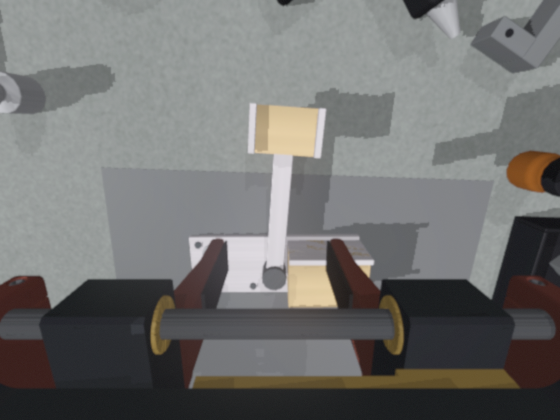

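The bar runs from the hub (275,275) to the saddle (286,131) and heads almost exactly along world +x. The base plate is nearly square to the world, with psi about 0.03. Lower over the bar, then close the jaws loosely.

```bash
python3 - <<'E'
from h import *
plan([((580,-30,18),-1.6,6)],0.36)
E
```

```text
at [565.4 -27.2 148.8] h -1.538 q [-0.07  1.47]
[0.36, [0.048, 0.011, 0.436], [0, 0, np.float64(0.007)]]
[0.36, [0.048, 0.01, 0.436], [0, 0, np.float64(0.007)]]
[0.36, [0.049, 0.01, 0.436], [0, 0, np.float64(0.007)]]
[0.36, [0.049, 0.009, 0.436], [0, 0, np.float64(0.007)]]
[0.36, [0.049, 0.009, 0.436], [0, 0, np.float64(0.007)]]
[0.36, [0.049, 0.008, 0.436], [0, 0, np.float64(0.007)]]
```

Call:
apply_moves(
  targets=[
    [0.36,[0.049,0.01,0.436],[0,0,0.007]],
    [0.36,[0.049,0.01,0.436],[0,0,0.007]],
    [0.36,[0.049,0.01,0.436],[0,0,0.007]],
    [0.36,[0.049,0.01,0.436],[0,0,0.007]],
    [0.36,[0.049,0.01,0.436],[0,0,0.007]],
    [0.36,[0.049,0.01,0.436],[0,0,0.007]],
    [-0.5,[0,0,0],[0,0,0]],
    [-0.5,[0,0,0],[0,0,0]],
  ],
)

```text
t: 14.2
ee_pos: [580.4, -30.2, 18.5]
orientation: [3.141, -0.052, 0.001]
ft_force: [0.3, -0.4, -0.4]
width: 42.9
grasp_force: 0.0
```

```bash
python3 - <<'E'
from h import *
o=ctrl.get_obs();print(o["width"],o["ft_force"])
c=np.array([487,-31]);a0=-0.01
wps=[]
for i in range(1,17):
    a=a0+(1.60-a0)*i/16
    wps.append(((c[0]+95*np.cos(a),c[1]+95*np.sin(a),18),a-np.pi/2,1))
plan(wps,-0.5)
E
```

```text
42.87110631090228 [ 0.26685804 -0.40608428 -0.3755283 ]
at [580.4 -30.2  18.5] h -1.604 q [-0.07  1.53]
[-0.5, [0.019, -0.156, 0.009], [0, 0, np.float64(-0.079)]]
[-0.5, [-0.01, -0.191, -0.0], [0, 0, -0.064]]
[-0.5, [-0.01, -0.191, -0.0], [0, 0, -0.064]]
[-0.5, [-0.01, -0.191, -0.0], [0, 0, -0.064]]
[-0.5, [-0.01, -0.191, -0.0], [0, 0, -0.064]]
[-0.5, [-0.01, -0.191, -0.0], [0, 0, -0.064]]
[-0.5, [-0.01, -0.191, -0.0], [0, 0, -0.064]]
[-0.5, [-0.01, -0.191, -0.0], [0, 0, -0.064]]
[-0.5, [-0.01, -0.191, -0.0], [0, 0, -0.064]]
[-0.5, [-0.01, -0.191, -0.0], [0, 0, -0.064]]
[-0.5, [-0.01, -0.191, -0.0], [0, 0, -0.064]]
[-0.5, [-0.01, -0.191, -0.0], [0, 0, -0.064]]
[-0.5, [-0.01, -0.191, -0.0], [0, 0, -0.064]]
[-0.5, [-0.01, -0.191, -0.0], [0, 0, -0.064]]
[-0.5, [-0.01, -0.191, -0.0], [0, 0, -0.064]]
[-0.5, [-0.01, -0.191, -0.0], [0, 0, -0.064]]
```

Call:
apply_moves(
  targets=[
    [-0.5,[0,0,0],[0,0,0]],
    [-0.5,[0,0,0],[0,0,0]],
    [-0.5,[0.019,-0.156,0],[0,0,-0.079]],
    [-0.5,[-0.01,-0.19,0],[0,0,-0.064]],
    [-0.5,[-0.01,-0.19,0],[0,0,-0.064]],
    [-0.5,[-0.01,-0.19,0],[0,0,-0.064]],
    [-0.5,[-0.01,-0.19,0],[0,0,-0.064]],
  ],
)

```text
t: 15.08
ee_pos: [570.9, 14.0, 18.5]
orientation: [3.045, 0.771, 0.003]
ft_force: [1.7, -0.7, -0.2]
width: 21.7
grasp_force: 0.4
```

Call:
apply_moves(
  targets=[
    [-0.5,[-0.01,-0.19,0],[0,0,-0.064]],
    [-0.5,[-0.01,-0.19,0],[0,0,-0.064]],
    [-0.5,[-0.01,-0.19,0],[0,0,-0.064]],
    [-0.5,[-0.01,-0.19,0],[0,0,-0.064]],
    [-0.5,[-0.01,-0.19,0],[0,0,-0.064]],
    [-0.5,[-0.01,-0.19,0],[0,0,-0.064]],
    [-0.5,[-0.01,-0.19,0],[0,0,-0.064]],
  ],
)

```text
t: 15.95
ee_pos: [522.0, 57.2, 18.6]
orientation: [2.592, 1.773, 0.003]
ft_force: [1.6, 0.4, -0.0]
width: 21.8
grasp_force: 0.4
```

Call:
apply_moves(
  targets=[
    [-0.5,[-0.01,-0.19,0],[0,0,-0.064]],
    [-0.5,[-0.01,-0.19,0],[0,0,-0.064]],
  ],
)

```text
t: 16.2
ee_pos: [504.5, 62.4, 18.7]
orientation: [2.4, 2.024, 0.005]
ft_force: [2.0, 1.4, -0.4]
width: 22.1
grasp_force: 1.0
```

```bash
python3 - <<'E'
from h import *
for n in ["wrist","top","scene"]:
    px,K,W=cam(n)
    o=ctrl.get_obs();print(o["ee_pos"],hd(o),o["ft_force"],o["grasp_force"])
    for l,z in [("rest_hinge",34),("brace_grip",24),("brace_saddle",50)]:
        r=ctrl.pinpoint(l,n)
        print(n,l,[(round(d["score"],2),np.round(d["xy"]).tolist(),ray(d["xy"],K,W,z).round(1)[:2].tolist()) for d in r[:1]])
E
```

```text
[502.49910482  62.39657471  18.43479399] -0.16566495877551235 [-1.28151107  0.67973769  0.43429153] 0.0
wrist rest_hinge []
wrist brace_grip [(0.71, [280.0, 252.0], [507.5, 66.7])]
wrist brace_saddle [(0.64, [286.0, 167.0], [519.0, 119.3])]
[503.50844128  62.03510916  18.20024776] -0.17496966815636597 [-0.29449613 -0.32870285  0.87221272] 0.0
top rest_hinge [(0.8, [293.0, 234.0], [486.6, -26.9])]
top brace_grip []
top brace_saddle []
[503.35160806  61.97884711  17.92524412] -0.17396393629572895 [ 0.16311941 -1.17346289 -0.02567919] 0.0
scene rest_hinge [(0.55, [278.0, 201.0], [488.4, -25.3])]
scene brace_grip [(0.59, [310.0, 218.0], [500.9, 68.2])]
scene brace_saddle [(0.91, [330.0, 220.0], [512.4, 123.2])]
```

Call:
apply_moves(
  targets=[
    [-0.5,[-0.01,-0.12,0],[0,0,-0.04]],
    [-0.5,[-0.01,-0.12,0],[0,0,-0.04]],
    [-0.5,[0,0,0],[0,0,0]],
  ],
)

```text
t: 17.18
ee_pos: [490.7, 62.7, 17.9]
orientation: [-2.274, -2.167, 0.001]
ft_force: [-0.0, -0.6, -0.1]
width: 21.6
grasp_force: 0.0
```

Call:
apply_moves(
  targets=[
    [-0.5,[0,-0.08,0],[0,0,-0.025]],
    [-0.5,[0,-0.08,0],[0,0,-0.02]],
    [-0.5,[0,0,0],[0,0,0]],
  ],
)

```text
t: 17.55
ee_pos: [482.6, 62.9, 17.8]
orientation: [-2.196, -2.246, 0.001]
ft_force: [1.2, -0.1, -0.2]
width: 21.8
grasp_force: 0.0
```

Call:
apply_moves(
  targets=[
    [-0.5,[0,-0.04,0],[0,0,0]],
    [-0.5,[0,0,0],[0,0,0]],
  ],
)

```text
t: 17.8
ee_pos: [480.9, 62.9, 17.9]
orientation: [-2.196, -2.246, 0.0]
ft_force: [0.4, 1.1, 0.5]
width: 22.2
grasp_force: 0.0
```

Call:
apply_moves(
  targets=[
    [-0.5,[0,-0.04,0],[0,0,0]],
    [-0.5,[0,-0.04,0],[0,0,-0.01]],
    [-0.5,[0,0,0],[0,0,0]],
  ],
)

```text
t: 18.18
ee_pos: [479.7, 62.9, 18.3]
orientation: [2.175, 2.262, 0.006]
ft_force: [6.1, -0.2, -4.3]
width: 22.3
grasp_force: 3.4
```

```bash
python3 - <<'E'
from h import *
for n in ["wrist","top","scene"]:
    px,K,W=cam(n)
    if n=="wrist": cv2.imwrite("pics/w4.png",px)
    o=ctrl.get_obs();print(o["ee_pos"],hd(o),o["ft_force"],o["grasp_force"])
    for l,z in [("rest",0),("rest_hinge",34),("brace_grip",24),("brace_saddle",50)]:
        r=ctrl.pinpoint(l,n)
        print(n,l,[(round(d["score"],2),np.round(d["xy"]).tolist(),ray(d["xy"],K,W,z).round(1)[:2].tolist()) for d in r[:1]])
E
```

```text
[479.74126616  62.94708065  18.33661084] 0.039215535882672944 [ 6.13789162 -0.74462556 -5.39052512] 3.3427509292960167
wrist rest []
wrist rest_hinge []
wrist brace_grip []
wrist brace_saddle [(0.69, [282.0, 164.0], [480.0, 122.6])]
[479.75256062  62.95085341  18.31213732] 0.03915935926924604 [ 5.91040913 -0.1748857  -3.98050911] 3.3218641206622124
top rest [(0.74, [318.0, 233.0], [491.0, -89.3])]
top rest_hinge [(0.7, [292.0, 234.0], [487.5, -25.0])]
top brace_grip []
top brace_saddle []
[479.70848969  62.92144687  18.33011735] 0.039200883609574834 [ 6.95443506 -0.68501798 -4.07658934] 3.3212371543049812
scene rest [(0.94, [258.0, 204.0], [490.0, -85.7])]
scene rest_hinge [(0.69, [277.0, 200.0], [486.2, -29.3])]
scene brace_grip [(0.65, [317.0, 213.0], [481.0, 78.5])]
scene brace_saddle [(0.7, [332.0, 212.0], [484.5, 119.2])]
```

Call:
apply_moves(
  targets=[
    [-0.5,[0,-0.06,0],[0,0,0]],
    [-0.5,[0,-0.04,0],[0,0,0]],
    [-0.5,[0,0,0],[0,0,0]],
  ],
)

```text
t: 19.3
ee_pos: [479.6, 63.1, 19.0]
orientation: [2.171, 2.258, 0.017]
ft_force: [17.4, 0.1, -13.4]
width: 22.1
grasp_force: 8.8
```

Call:
apply_moves(
  targets=[
    [-0.5,[0,0.12,0],[0,0,0]],
    [-0.2,[0,0.05,0],[0,0,0]],
    [0,[0,0,0],[0,0,0]],
    [0.1,[0,0,-0.6],[0,0,0]],
    [0.3,[0,0,-1],[0,0,0]],
    [0.36,[-0.5,0,-1],[0,0,0]],
    [0.36,[0,0,-0.4],[0,0,0]],
    [0.36,[0,0,0],[0,0,0]],
  ],
)

```text
t: 20.3
ee_pos: [482.0, 37.9, 169.2]
orientation: [2.177, 2.263, 0.003]
ft_force: [-0.7, 0.7, -0.2]
width: 59.5
grasp_force: 0.0
```

```bash
python3 - <<'E'
from h import *
for n in ["wrist","top","scene"]:
    px,K,W=cam(n)
    if n=="wrist": cv2.imwrite("pics/w5.png",px)
    for l,z in [("rest",0),("rest_hinge",34),("brace_grip",24),("brace_saddle",50)]:
        r=ctrl.pinpoint(l,n)
        print(n,l,[(round(d["score"],2),np.round(d["xy"]).tolist(),ray(d["xy"],K,W,z).round(1)[:2].tolist()) for d in r[:1]])
o=ctrl.get_obs();print(o["ee_pos"],hd(o))
E
```

```text
wrist rest [(0.67, [276.0, 285.0], [486.2, -85.3])]
wrist rest_hinge [(0.62, [276.0, 255.0], [484.7, -26.0])]
wrist brace_grip [(0.89, [275.0, 172.0], [479.7, 65.0])]
wrist brace_saddle [(0.96, [276.0, 114.0], [478.8, 123.0])]
top rest [(0.76, [318.0, 234.0], [487.7, -88.1])]
top rest_hinge [(0.78, [294.0, 234.0], [487.8, -28.8])]
top brace_grip []
top brace_saddle []
scene rest [(0.87, [257.0, 201.0], [481.6, -90.5])]
scene rest_hinge [(0.72, [275.0, 201.0], [489.8, -33.2])]
scene brace_grip [(0.85, [315.0, 212.0], [477.8, 73.6])]
scene brace_saddle [(0.64, [334.0, 209.0], [473.5, 121.1])]
[481.58538679  37.99752698 167.90976072] 0.03896696352931099
```

View pics/w5.png

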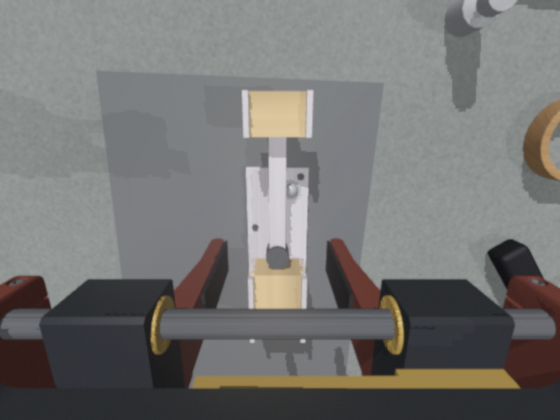

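The brace stopped hard at 17 N and its bar runs straight up column 276, in line with the block. The spring ball at (292,188) has popped up beside it. That puts rest +y at a heading of about 1.61. Next I measure the block's outer end.

Call:
apply_moves(
  targets=[
    [0.5,[-0.8,0,-0.8],[0,0,0]],
    [0.7,[-0.8,0,-0.8],[0,0,0]],
    [0.8,[-0.8,0,-0.6],[0,0,0]],
    [0.8,[0,0,0],[0,0,0]],
    [0.8,[0,0,0],[0,0,0]],
  ],
)

```text
t: 21.68
ee_pos: [485.7, -81.6, 277.3]
orientation: [-2.178, -2.263, 0.0]
ft_force: [0.3, 1.0, -0.3]
width: 79.0
grasp_force: 0.0
```

```bash
python3 - <<'E'
from h import *
o=ctrl.get_obs();print(o["ee_pos"],hd(o))
px,K,W=cam("wrist")
for l,z in [("rest",0),("rest_hinge",34),("brace_grip",24),("brace_saddle",50)]:
    r=ctrl.pinpoint(l,"wrist")
    print(l,[(round(d["score"],2),np.round(d["xy"]).tolist(),ray(d["xy"],K,W,z).round(1)[:2].tolist()) for d in r[:1]])
np.savez("w6.npz",px=px,K=K,W=W)
u=np.linalg.inv(W)
# draw predicted saddle outlines with block end at hinge guess
d=np.array([-0.039,0.9992]);n=np.array([0.9992,0.039])
O=np.array([481.6,38])+d*(-86-38)
im=px.copy()
for y0,y1,z in [(-40,40,58),(185,225,58)]:
    P=[proj([*(O+n*a+d*b),z],K,W) for a,b in [(-31,y0),(31,y0),(31,y1),(-31,y1)]]
    cv2.polylines(im,[np.round(np.array(P)*8).astype(int)],True,(0,0,255),1,cv2.LINE_AA,3)
    print(np.round(P))
cv2.imwrite("pics/w6.png",cv2.resize(im[60:400,160:400],None,fx=2.3,fy=1.7))
cv2.imwrite("pics/w6.png",cv2.resize(im[80:380,170:390],None,fx=2,fy=2,interpolation=cv2.INTER_CUBIC))
E
```

```text
[485.65942665 -81.57526033 277.29154753] 0.03824693236933142
rest [(0.81, [276.0, 178.0], [484.6, -86.2])]
rest_hinge [(0.64, [279.0, 139.0], [487.5, -25.6])]
brace_grip [(0.95, [276.0, 64.0], [479.5, 67.8])]
brace_saddle [(0.93, [276.0, 6.0], [477.8, 124.2])]
[[254. 215.]
 [300. 215.]
 [301. 156.]
 [253. 156.]]
[[250.  29.]
 [304.  29.]
 [305. -12.]
 [249. -12.]]
```

View pics/w6.png

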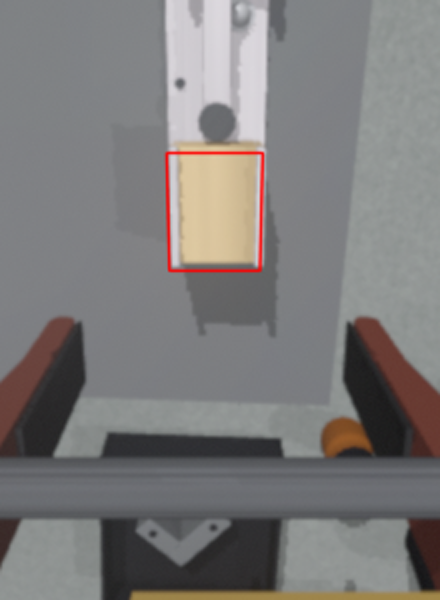

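The block's end cheeks sit about 2 px further along than predicted, at picture row 268 against 271. That puts the rest origin at about (486.8,-83.7) and its outer end at y about -123.7. The bracket lies in the tray. Now the spar.

```bash
python3 - <<'E'
from h import *
plan([((446,366,250),-1.396,13)],0.8)
E
```

```text
at [485.8 -81.  277. ] h 0.04 q [-0.19 -0.23]
[0.8, [0.69, -0.033, 0.042], [0, 0, np.float64(0.07)]]
[0.8, [0.682, -0.109, 0.042], [0, 0, np.float64(0.07)]]
[0.8, [0.666, -0.184, 0.042], [0, 0, np.float64(0.07)]]
[0.8, [0.641, -0.256, 0.042], [0, 0, np.float64(0.07)]]
[0.8, [0.609, -0.325, 0.042], [0, 0, np.float64(0.07)]]
[0.8, [0.569, -0.39, 0.042], [0, 0, np.float64(0.07)]]
[0.8, [0.523, -0.451, 0.042], [0, 0, np.float64(0.07)]]
[0.8, [0.47, -0.506, 0.042], [0, 0, np.float64(0.07)]]
[0.8, [0.411, -0.554, 0.042], [0, 0, np.float64(0.07)]]
[0.8, [0.348, -0.596, 0.042], [0, 0, np.float64(0.07)]]
[0.8, [0.28, -0.631, 0.042], [0, 0, np.float64(0.07)]]
[0.8, [0.209, -0.658, 0.042], [0, 0, np.float64(0.07)]]
[0.8, [0.135, -0.677, 0.042], [0, 0, np.float64(0.07)]]
```

Call:
apply_moves(
  targets=[
    [0.8,[0.69,-0.03,0.04],[0,0,0.07]],
    [0.8,[0.68,-0.11,0.04],[0,0,0.07]],
    [0.8,[0.665,-0.185,0.04],[0,0,0.07]],
    [0.8,[0.64,-0.255,0.04],[0,0,0.07]],
    [0.8,[0.61,-0.325,0.04],[0,0,0.07]],
    [0.8,[0.57,-0.39,0.04],[0,0,0.07]],
    [0.8,[0.52,-0.45,0.04],[0,0,0.07]],
  ],
)

```text
t: 22.8
ee_pos: [464.3, 160.1, 263.4]
orientation: [-2.87, -1.277, 0.001]
ft_force: [0.7, 0.1, -0.2]
width: 79.3
grasp_force: 0.0
```

Call:
apply_moves(
  targets=[
    [0.8,[0.47,-0.505,0.04],[0,0,0.07]],
    [0.8,[0.41,-0.555,0.04],[0,0,0.07]],
    [0.8,[0.35,-0.595,0.04],[0,0,0.07]],
    [0.8,[0.28,-0.63,0.04],[0,0,0.07]],
    [0.8,[0.21,-0.66,0.04],[0,0,0.07]],
    [0.8,[0.135,-0.68,0.04],[0,0,0.07]],
    [0.8,[0,0,0],[0,0,0]],
    [0.8,[0,0,0],[0,0,0]],
  ],
)

```text
t: 23.8
ee_pos: [445.3, 364.6, 251.3]
orientation: [3.128, 0.286, -0.002]
ft_force: [0.2, 0.3, 0.3]
width: 79.1
grasp_force: 0.0
```

```bash
python3 - <<'E'
from h import *
o=ctrl.get_obs();print(o["ee_pos"],hd(o),o["qpos"].round(2))
px,K,W=cam("wrist"); cv2.imwrite("pics/w7.png",px)
for l,z in [("spar",0),("spar_fin",20),("spar_plain_end",10),("weight",0)]:
    r=ctrl.pinpoint(l,"wrist")
    print(l,[(round(d["score"],2),np.round(d["xy"]).tolist(),ray(d["xy"],K,W,z).round(1)[:2].tolist()) for d in r[:2]])
for d in ctrl.masks_of("spar","wrist")[:1]:
    m=d["region"].astype(np.uint8); c=max(cv2.findContours(m,0,2)[0],key=cv2.contourArea)
    a=cv2.approxPolyDP(c,4,True)[:,0]
    print(d["score"],d["bbox"],[(p.tolist(),ray(p,K,W,20).round(1)[:2].tolist()) for p in a])
E
```

```text
[445.27675005 364.60145852 251.34180039] -1.3882563266929568 [ 0.67  0.32  1.71 -0.    1.11  2.05]
spar [(0.89, [276.0, 172.0], [454.5, 366.3])]
spar_fin []
spar_plain_end [(0.74, [272.0, 265.0], [314.9, 346.9])]
weight []
0.57 [263.9, 63.5, 294.6, 270.2] [([268, 61], [590.7, 401.5]), ([263, 264], [319.4, 361.3]), ([284, 267], [320.1, 329.6]), ([293, 64], [593.0, 370.8])]
```

View pics/w7.png

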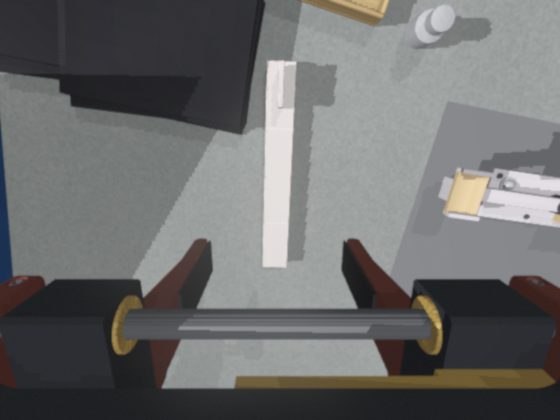

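The spar runs from its plain end at (274,266) up to the fin end at (281,62). Its heading is about 0.149 and its centre about (456,366). The box at upper left stays clear of the gripper.

```bash
python3 - <<'E'
from h import *
plan([((446,364.5,2.5),-1.422,6)],0.4)
E
```

```text
at [446.1 364.3 252.1] h -1.391 q [0.66 2.06]
[0.4, [-0.0, -0.001, 0.832], [0, 0, np.float64(0.003)]]
[0.4, [-0.0, -0.001, 0.832], [0, 0, np.float64(0.003)]]
[0.4, [-0.0, -0.001, 0.832], [0, 0, np.float64(0.003)]]
[0.4, [-0.0, -0.001, 0.832], [0, 0, np.float64(0.003)]]
[0.4, [-0.0, -0.001, 0.832], [0, 0, np.float64(0.003)]]
[0.4, [-0.0, -0.001, 0.832], [0, 0, np.float64(0.003)]]
```

Call:
apply_moves(
  targets=[
    [0.4,[0,0,0.9],[0,0,0.003]],
    [0.4,[0,0,0.9],[0,0,0.003]],
    [0.4,[0,0,0.9],[0,0,0.003]],
    [0.4,[0,0,0.9],[0,0,0.003]],
    [0.4,[0,0,0.8],[0,0,0.003]],
    [0.4,[0,0,0.4],[0,0,0.003]],
    [0.4,[0,0,0.19],[0,0,0]],
    [0.4,[0,0,0],[0,0,0]],
  ],
)

```text
t: 25.1
ee_pos: [446.3, 365.1, 2.8]
orientation: [-3.132, -0.239, -0.001]
ft_force: [-0.9, 0.1, -0.4]
width: 61.4
grasp_force: 0.0
```

Call:
apply_moves(
  targets=[
    [-1,[0,0,0],[0,0,0]],
    [-1,[0,0,0],[0,0,0]],
    [-1,[0,0,0],[0,0,0]],
    [-1,[0,0,0],[0,0,0]],
  ],
)

```text
t: 25.6
ee_pos: [446.2, 365.2, 3.2]
orientation: [-3.132, -0.238, -0.001]
ft_force: [-1.3, -1.5, 6.6]
width: 36.2
grasp_force: 30.0
```

```bash
python3 - <<'E'
from h import *
o=ctrl.get_obs();print(o["ee_pos"],hd(o),o["width"],o["grasp_force"],o["ft_force"])
px,K,W=cam("wrist")
for l,z in [("spar",0),("spar_fin",20),("spar_plain_end",10)]:
    r=ctrl.pinpoint(l,"wrist")
    print(l,[(round(d["score"],2),np.round(d["xy"]).tolist(),ray(d["xy"],K,W,z).round(1)[:2].tolist()) for d in r[:1]])
for d in ctrl.masks_of("spar","wrist")[:1]:
    print(d["bbox"],[ray((x,d["bbox"][1]),K,W,20).round(1)[:2] for x in (d["bbox"][0],d["bbox"][2])])
E
```

```text
[446.22945889 365.18555118   3.17396504] -1.4188796473175735 36.169479194996406 29.99842643737793 [-1.34686075 -1.46984577  6.55660889]
spar [(0.88, [275.0, 240.0], [455.4, 367.5])]
spar_fin [(0.78, [276.0, 24.0], [564.2, 383.3])]
spar_plain_end []
[235.6, 0.0, 319.9, 379.2] [array([570.4, 401.9]), array([575.9, 366.3])]
```

Call:
apply_moves(
  targets=[
    [-1,[0,0,-0.4],[0,0,0]],
    [-1,[0,0,-0.8],[0,0,0]],
    [-1,[0,0,-1],[0,0,0]],
    [-1,[0,0,-0.6],[0,0,0]],
    [-1,[0,0,0],[0,0,0]],
  ],
)

```text
t: 26.48
ee_pos: [447.2, 366.1, 145.7]
orientation: [-3.129, -0.238, -0.008]
ft_force: [0.2, -0.7, -1.6]
width: 35.6
grasp_force: 30.0
```

```bash
python3 - <<'E'
from h import *
print(ctrl.get_obs()["ft_force"])
plan([((483.3,6.6,140),0.039,14)],-1)
E
```

```text
[ 0.20624443 -0.65490723 -1.62936993]
at [447.2 366.1 145.7] h -1.419 q [0.67 2.08]
[-1, [-0.027, 0.515, 0.007], [0, 0, np.float64(-0.066)]]
[-1, [-0.08, 0.51, 0.007], [0, 0, np.float64(-0.066)]]
[-1, [-0.133, 0.499, 0.007], [0, 0, np.float64(-0.066)]]
[-1, [-0.184, 0.482, 0.007], [0, 0, np.float64(-0.066)]]
[-1, [-0.233, 0.46, 0.007], [0, 0, np.float64(-0.066)]]
[-1, [-0.28, 0.434, 0.007], [0, 0, np.float64(-0.066)]]
[-1, [-0.323, 0.402, 0.007], [0, 0, np.float64(-0.066)]]
[-1, [-0.363, 0.367, 0.007], [0, 0, np.float64(-0.066)]]
[-1, [-0.399, 0.327, 0.007], [0, 0, np.float64(-0.066)]]
[-1, [-0.431, 0.284, 0.007], [0, 0, np.float64(-0.066)]]
[-1, [-0.458, 0.237, 0.007], [0, 0, np.float64(-0.066)]]
[-1, [-0.481, 0.188, 0.007], [0, 0, np.float64(-0.066)]]
[-1, [-0.498, 0.137, 0.007], [0, 0, np.float64(-0.066)]]
[-1, [-0.509, 0.085, 0.007], [0, 0, np.float64(-0.066)]]
```

Call:
apply_moves(
  targets=[
    [-1,[-0.027,0.515,0],[0,0,-0.066]],
    [-1,[-0.08,0.51,0],[0,0,-0.066]],
    [-1,[-0.133,0.5,0],[0,0,-0.066]],
    [-1,[-0.184,0.482,0],[0,0,-0.066]],
    [-1,[-0.233,0.46,0],[0,0,-0.066]],
    [-1,[-0.28,0.434,0],[0,0,-0.066]],
    [-1,[-0.323,0.402,0],[0,0,-0.066]],
  ],
)

```text
t: 27.35
ee_pos: [462.6, 184.0, 141.2]
orientation: [-2.841, -1.34, 0.004]
ft_force: [0.2, -0.5, -1.0]
width: 35.7
grasp_force: 30.0
```

Call:
apply_moves(
  targets=[
    [-1,[-0.363,0.367,0],[0,0,-0.066]],
    [-1,[-0.4,0.327,0],[0,0,-0.066]],
    [-1,[-0.431,0.284,0],[0,0,-0.066]],
    [-1,[-0.458,0.237,0],[0,0,-0.066]],
    [-1,[-0.48,0.188,0],[0,0,-0.066]],
    [-1,[-0.498,0.137,0],[0,0,-0.066]],
    [-1,[-0.51,0.085,0],[0,0,-0.066]],
    [-1,[0,0,0],[0,0,0]],
  ],
)

```text
t: 28.35
ee_pos: [480.0, 4.2, 141.4]
orientation: [-2.187, -2.253, 0.002]
ft_force: [-0.6, 0.2, -0.7]
width: 35.8
grasp_force: 30.0
```

```bash
python3 - <<'E'
from h import *
px,K,W=cam("wrist")
plan([((483.3,6.6,64),0.039,5),((483.3,6.6,54),0.039,3)],-1)
for l,z in [("spar",92),("spar_fin",159),("brace_saddle",50)]:
    r=ctrl.pinpoint(l,"wrist")
    print(l,[(round(d["score"],2),np.round(d["xy"]).tolist(),ray(d["xy"],K,W,z).round(1)[:2].tolist()) for d in r[:1]])
E
```

```text
at [480.    5.  141.5] h 0.029 q [-0.01 -0.04]
[-1, [0.006, 0.014, 0.31], [0, 0, np.float64(-0.001)]]
[-1, [0.006, 0.014, 0.31], [0, 0, np.float64(-0.001)]]
[-1, [0.006, 0.014, 0.31], [0, 0, np.float64(-0.001)]]
[-1, [0.006, 0.014, 0.31], [0, 0, np.float64(-0.001)]]
[-1, [0.006, 0.014, 0.31], [0, 0, np.float64(-0.001)]]
[-1, [-0.0, 0.0, 0.067], [0, 0, -0.0]]
[-1, [-0.0, 0.0, 0.067], [0, 0, -0.0]]
[-1, [-0.0, 0.0, 0.067], [0, 0, -0.0]]
spar [(0.92, [278.0, 242.0], [481.9, -7.6])]
spar_fin [(0.58, [276.0, 24.0], [477.0, 122.7])]
brace_saddle [(0.71, [465.0, 389.0], [694.4, -194.2])]
```

Call:
apply_moves(
  targets=[
    [-1,[0.006,0.014,0.31],[0,0,-0.002]],
    [-1,[0.006,0.014,0.31],[0,0,-0.001]],
    [-1,[0.006,0.014,0.31],[0,0,-0.001]],
    [-1,[0.006,0.014,0.31],[0,0,-0.001]],
    [-1,[0.006,0.014,0.31],[0,0,-0.001]],
    [-1,[0,0,0],[0,0,0]],
  ],
)

```text
t: 29.3
ee_pos: [483.4, 6.9, 63.5]
orientation: [-2.173, -2.266, 0.003]
ft_force: [0.7, 0.1, -2.5]
width: 35.8
grasp_force: 30.0
```

```bash
python3 - <<'E'
from h import *
px,K,W=cam("scene")
plan([((483.3,6.6,54),0.039,3)],-1)
d=np.array([-0.039,0.9992]);n=np.array([0.9992,0.039]);O=np.array([486.8,-83.7])
r=ctrl.pinpoint("spar_plain_end","scene"); print([(a["score"],a["xy"],ray(a["xy"],K,W,71).round(1)) for a in r[:1]],O-40*d)
u,v=proj([487,-60,50],K,W).astype(int)
cv2.imwrite("pics/s8.png",cv2.resize(px[v-75:v+75,u-60:u+140],None,fx=4,fy=4,interpolation=cv2.INTER_CUBIC))
E
```

```text
at [483.9   6.9  64.2] h 0.042 q [-0.01 -0.05]
[-1, [-0.002, -0.004, 0.068], [0, 0, np.float64(0.001)]]
[-1, [-0.002, -0.004, 0.068], [0, 0, np.float64(0.001)]]
[-1, [-0.002, -0.004, 0.068], [0, 0, np.float64(0.001)]]
[(0.82, [237.0, 179.3], array([ 489.7, -141.5,   71. ]))] [ 488.36  -123.668]
```

View pics/s8.png

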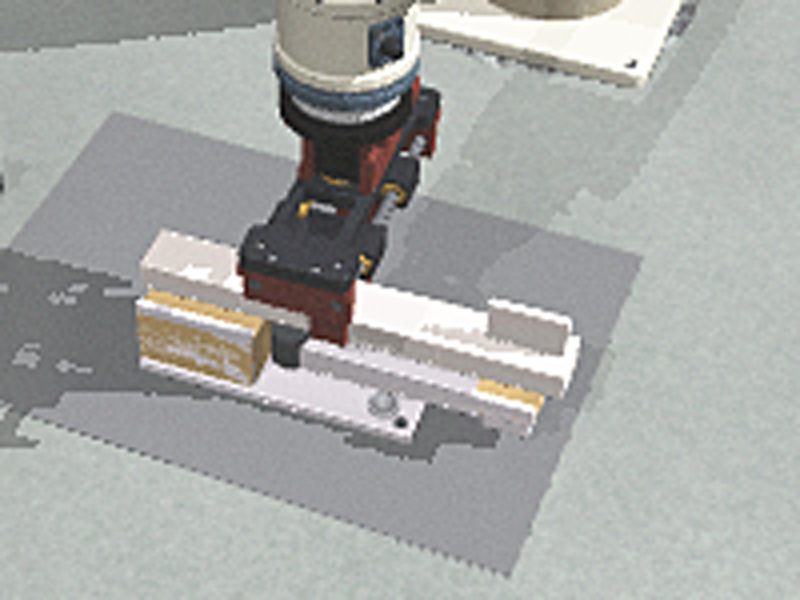

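The spar is above both saddles, its plain end at about column 143, practically over the block's end at about column 140. Lower and release.

Call:
apply_moves(
  targets=[
    [-1,[0,-0.005,0.07],[0,0,0]],
    [-1,[0,0,0.07],[0,0,0]],
    [-1,[0,0,0.065],[0,0,0]],
    [-1,[0,0,0.02],[0,0,0]],
    [-1,[0,0,0],[0,0,0]],
  ],
)

```text
t: 30.02
ee_pos: [484.0, 6.9, 53.6]
orientation: [-2.174, -2.268, 0.0]
ft_force: [-0.4, -0.4, -0.9]
width: 35.8
grasp_force: 30.0
```

Call:
apply_moves(
  targets=[
    [0,[0,0,0],[0,0,0]],
    [0,[0,0,0],[0,0,0]],
    [0.2,[0,0,0],[0,0,0]],
    [0.2,[0,0,-0.6],[0,0,0]],
    [0.3,[0,0,-1],[0,0,0]],
    [0.36,[-1,0,-0.7],[0,0,0]],
    [0.36,[-0.9,0,-0.7],[0,0,0]],
    [0.36,[-0.4,0,-0.4],[0,0,0]],
  ],
)

```text
t: 31.02
ee_pos: [489.5, -110.0, 225.8]
orientation: [2.174, 2.264, 0.002]
ft_force: [0.1, 0.2, 0.0]
width: 59.5
grasp_force: 0.0
```

Call:
apply_moves(
  targets=[
    [0.36,[0,0,0],[0,0,0]],
    [0.36,[0,0,0],[0,0,0]],
  ],
)

```text
t: 31.28
ee_pos: [488.1, -107.2, 222.7]
orientation: [-2.173, -2.267, 0.001]
ft_force: [-1.0, 0.2, -0.8]
width: 59.4
grasp_force: 0.0
```

```bash
python3 - <<'E'
from h import *
px,K,W=cam("wrist")
o=ctrl.get_obs();print(o["ee_pos"],hd(o))
for l,z in [("spar",50),("spar_fin",70),("spar_plain_end",60)]:
    r=ctrl.pinpoint(l,"wrist")
    print(l,[(round(d["score"],2),np.round(d["xy"]).tolist(),ray(d["xy"],K,W,z).round(1)[:2].tolist()) for d in r[:1]])
d=np.array([-0.039,0.9992]);n=np.array([0.9992,0.039]);O=np.array([486.8,-83.7])
im=cv2.resize(px,None,fx=4,fy=4,interpolation=cv2.INTER_CUBIC)
u,v=proj([*(O-40*d),60],K,W); print(u,v)
u,v=int(u*4),int(v*4)
cv2.imwrite("pics/w9.png",im[max(0,v-350):v+250,max(0,u-350):u+350])
print(max(0,u-350),max(0,v-350))
E
```

```text
[ 488.0111152  -106.95886668  222.42981178] 0.0426900414147868
spar [(0.59, [279.0, 80.0], [485.7, 13.5])]
spar_fin []
spar_plain_end [(0.87, [278.0, 206.0], [490.9, -122.6])]
276.00313417311446 206.87319990728824
754 477
```

View pics/w9.png

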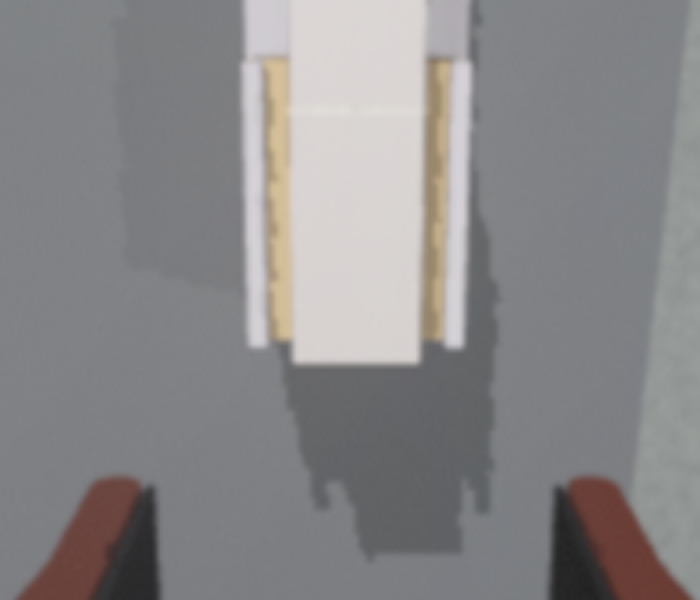

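```bash
python3 - <<'E'
from h import *
px,K,W=cam("wrist")
for n,v,z in [("spar top end",363,70),("cheek end",347,58),("floor end",341,50),("cheek inner",62,58),("floor in",58,50)]:
    print(n,ray([(356+754)/4-0.375,(v+477)/4-0.375],K,W,z).round(1))
E
```

```text
spar top end [ 489.9 -123.7   70. ]
cheek end [ 489.8 -122.4   58. ]
floor end [ 489.8 -122.9   50. ]
cheek inner [486.3 -42.1  58. ]
floor in [486.2 -41.4  50. ]
```

The spar's end is within about 1 mm of the block's end and centred between the cheeks (columns 292–421 within 247–468). Now the weight.

```bash
python3 - <<'E'
from h import *
plan([((664,212,200),0.04,9)],0.36)
E
```

```text
at [ 488.5 -107.1  222.8] h 0.043 q [-0.24 -0.28]
[0.36, [0.692, 0.42, 0.05], [0, 0, np.float64(0.0)]]
[0.36, [0.692, 0.42, 0.05], [0, 0, np.float64(0.0)]]
[0.36, [0.692, 0.42, 0.05], [0, 0, np.float64(0.0)]]
[0.36, [0.692, 0.42, 0.05], [0, 0, np.float64(0.0)]]
[0.36, [0.692, 0.419, 0.05], [0, 0, np.float64(0.0)]]
[0.36, [0.692, 0.419, 0.05], [0, 0, np.float64(0.0)]]
[0.36, [0.693, 0.419, 0.05], [0, 0, np.float64(0.0)]]
[0.36, [0.693, 0.419, 0.05], [0, 0, np.float64(0.0)]]
[0.36, [0.693, 0.418, 0.05], [0, 0, np.float64(0.0)]]
```

Call:
apply_moves(
  targets=[
    [0.36,[0.69,0.42,0.05],[0,0,0]],
    [0.36,[0.69,0.42,0.05],[0,0,0]],
    [0.36,[0.69,0.42,0.05],[0,0,0]],
    [0.36,[0.69,0.42,0.05],[0,0,0]],
    [0.36,[0.69,0.42,0.05],[0,0,0]],
    [0.36,[0.69,0.42,0.05],[0,0,0]],
    [0.36,[0.69,0.42,0.05],[0,0,0]],
    [0.36,[0.69,0.42,0.05],[0,0,0]],
  ],
)

```text
t: 32.52
ee_pos: [645.3, 176.6, 202.8]
orientation: [-2.173, -2.268, 0.001]
ft_force: [0.2, 0.0, -0.2]
width: 59.7
grasp_force: 0.0
```

Call:
apply_moves(
  targets=[
    [0.36,[0.69,0.42,0.05],[0,0,0]],
    [0.36,[0,0,0],[0,0,0]],
    [0.36,[0,0,0],[0,0,0]],
  ],
)

```text
t: 32.9
ee_pos: [663.8, 210.1, 200.3]
orientation: [-2.173, -2.268, 0.003]
ft_force: [-0.3, -0.2, 0.0]
width: 59.6
grasp_force: 0.0
```

```bash
python3 - <<'E'
from h import *
o=ctrl.get_obs();print(o["ee_pos"],hd(o),o["qpos"].round(2))
px,K,W=cam("wrist")
for l in ["weight","jar"]:
    r=ctrl.pinpoint(l,"wrist")
    print(l,[(round(d["score"],2),np.round(d["xy"]).tolist(),ray(d["xy"],K,W,0).round(1)[:2].tolist()) for d in r[:2]])
    for d in ctrl.masks_of(l,"wrist")[:1]: print(d["score"],d["bbox"])
u,v=proj([665,220,30],K,W).astype(int)
c=px[max(0,v-80):v+80,max(0,u-100):u+100]; print(u,v)
cv2.imwrite("pics/w10.png",cv2.resize(c,None,fx=3,fy=3,interpolation=cv2.INTER_CUBIC))
E
```

```text
[663.81373292 210.0791405  200.3270927 ] 0.04288972650883817 [ 0.29  0.55  1.47 -0.    1.12  0.25]
weight [(0.66, [273.0, 178.0], [659.3, 219.6])]
0.71 [258.9, 163.0, 284.2, 197.1]
jar []
277 183
```

View pics/w10.png

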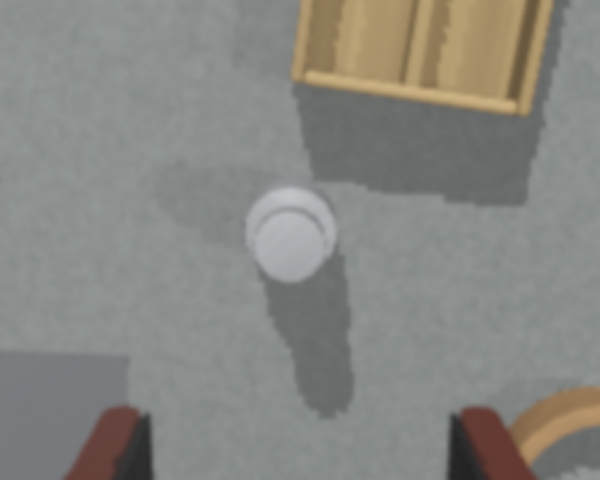

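The steel weight shows its knob disc centred at crop (288,246) and its base at (291,231). The open case and tape are well clear.

```bash
python3 - <<'E'
from h import *
px,K,W=cam("wrist")
f=lambda x,y:[x/3+177-.33,y/3+103-.33]
print(ray(f(291.5,231),K,W,30),ray(f(288.5,246),K,W,57))
plan([((661,219,9),0.04,6)],0.36)
E
```

```text
[661.18589287 222.88250154  30.        ] [660.38904595 222.63888453  57.        ]
at [664.6 209.4 201.5] h 0.041 q [0.29 0.25]
[0.36, [0.032, -0.011, 0.642], [0, 0, np.float64(0.0)]]
[0.36, [0.032, -0.011, 0.642], [0, 0, np.float64(0.0)]]
[0.36, [0.032, -0.011, 0.642], [0, 0, np.float64(0.0)]]
[0.36, [0.032, -0.011, 0.642], [0, 0, np.float64(0.0)]]
[0.36, [0.032, -0.011, 0.642], [0, 0, np.float64(0.0)]]
[0.36, [0.032, -0.011, 0.642], [0, 0, np.float64(0.0)]]
```

Call:
apply_moves(
  targets=[
    [0.36,[0.044,-0.01,0.7],[0,0,0]],
    [0.36,[0.044,-0.01,0.8],[0,0,0]],
    [0.36,[0.044,-0.01,0.8],[0,0,0]],
    [0.36,[0.044,-0.01,0.7],[0,0,0]],
    [0.36,[0.044,-0.01,0.5],[0,0,0]],
    [0.36,[0.044,-0.01,0.33],[0,0,0]],
    [0.36,[0,0,0],[0,0,0]],
    [0.36,[0,0,0],[0,0,0]],
  ],
)

```text
t: 34.2
ee_pos: [662.1, 223.5, 10.9]
orientation: [2.174, 2.267, 0.003]
ft_force: [-0.1, -0.2, 0.8]
width: 59.5
grasp_force: 0.0
```

Call:
apply_moves(
  targets=[
    [-1,[0,0,0],[0,0,0]],
    [-1,[0,0,0],[0,0,0]],
    [-1,[0,0,0],[0,0,0]],
    [-1,[0,0,0],[0,0,0]],
  ],
)

```text
t: 34.7
ee_pos: [660.9, 223.2, 10.2]
orientation: [-2.174, -2.268, 0.001]
ft_force: [-2.7, -1.6, 6.1]
width: 35.3
grasp_force: 30.0
```

Call:
apply_moves(
  targets=[
    [-1,[0,0,-0.4],[0,0,0]],
    [-1,[0,0,-0.8],[0,0,0]],
    [-1,[0,0,-1],[0,0,0]],
    [-1,[0,0,-0.8],[0,0,0]],
    [-1,[0,0,0],[0,0,0]],
  ],
)

```text
t: 35.33
ee_pos: [663.6, 224.0, 164.2]
orientation: [2.172, 2.265, 0.011]
ft_force: [0.2, 0.5, -3.7]
width: 35.2
grasp_force: 30.0
```

```bash
python3 - <<'E'
from h import *
print(ctrl.get_obs()["ft_force"])
plan([((487.3,-82.5,155),0.04,10)],-1)
E
```

```text
[ 0.23338618  0.54014688 -3.69384104]
at [663.6 224.  164.2] h 0.042 q [0.31 0.27]
[-1, [-0.598, -0.378, 0.014], [0, 0, np.float64(0.0)]]
[-1, [-0.598, -0.378, 0.014], [0, 0, np.float64(0.0)]]
[-1, [-0.598, -0.378, 0.014], [0, 0, np.float64(0.0)]]
[-1, [-0.598, -0.378, 0.014], [0, 0, np.float64(0.0)]]
[-1, [-0.598, -0.378, 0.014], [0, 0, np.float64(0.0)]]
[-1, [-0.598, -0.378, 0.014], [0, 0, np.float64(0.0)]]
[-1, [-0.598, -0.377, 0.014], [0, 0, np.float64(0.0)]]
[-1, [-0.598, -0.377, 0.014], [0, 0, np.float64(0.0)]]
[-1, [-0.598, -0.377, 0.014], [0, 0, np.float64(0.0)]]
[-1, [-0.598, -0.377, 0.014], [0, 0, np.float64(0.0)]]
```

Call:
apply_moves(
  targets=[
    [-1,[-0.598,-0.378,0.01],[0,0,0]],
    [-1,[-0.598,-0.378,0.01],[0,0,0]],
    [-1,[-0.598,-0.378,0.01],[0,0,0]],
    [-1,[-0.598,-0.378,0.01],[0,0,0]],
    [-1,[-0.598,-0.378,0.01],[0,0,0]],
    [-1,[-0.598,-0.378,0.01],[0,0,0]],
    [-1,[-0.598,-0.378,0.01],[0,0,0]],
    [-1,[-0.598,-0.378,0.01],[0,0,0]],
  ],
)

```text
t: 36.33
ee_pos: [518.2, -23.0, 154.0]
orientation: [-2.173, -2.266, 0.003]
ft_force: [0.7, 0.2, -3.8]
width: 35.5
grasp_force: 30.0
```

Call:
apply_moves(
  targets=[
    [-1,[-0.598,-0.378,0.01],[0,0,0]],
    [-1,[-0.598,-0.378,0.01],[0,0,0]],
    [-1,[0,0,0],[0,0,0]],
    [-1,[0,0,0],[0,0,0]],
  ],
)

```text
t: 36.83
ee_pos: [484.6, -83.2, 153.9]
orientation: [-2.174, -2.266, 0.001]
ft_force: [-0.2, 0.5, -4.8]
width: 35.1
grasp_force: 30.0
```

```bash
python3 - <<'E'
from h import *
plan([((487.5,-82.5,86),0.04,5)],-1)
E
```

```text
at [484.6 -83.2 153.9] h 0.042 q [-0.19 -0.24]
[-1, [0.002, 0.012, 0.272], [0, 0, np.float64(0.0)]]
[-1, [0.002, 0.012, 0.272], [0, 0, np.float64(0.0)]]
[-1, [0.002, 0.012, 0.272], [0, 0, np.float64(0.0)]]
[-1, [0.002, 0.012, 0.272], [0, 0, np.float64(0.0)]]
[-1, [0.002, 0.012, 0.272], [0, 0, np.float64(0.0)]]
```

Call:
apply_moves(
  targets=[
    [-1,[0.002,0.012,0.27],[0,0,0]],
    [-1,[0.002,0.012,0.27],[0,0,0]],
    [-1,[0.002,0.012,0.27],[0,0,0]],
    [-1,[0.002,0.012,0.27],[0,0,0]],
    [-1,[0.002,0.012,0.25],[0,0,0]],
    [-1,[0,0,0],[0,0,0]],
    [-1,[0,0,0.05],[0,0,0]],
    [-1,[0,0,0],[0,0,0]],
  ],
)

```text
t: 37.83
ee_pos: [488.1, -82.9, 85.9]
orientation: [2.174, 2.267, 0.001]
ft_force: [-0.6, 0.9, -3.6]
width: 35.2
grasp_force: 30.0
```

```bash
python3 - <<'E'
from h import *
o=ctrl.get_obs();print(o["ee_pos"],o["ft_force"],hd(o))
E
```

```text
[488.08770308 -82.88409034  85.94103094] [-0.61319688  0.92593962 -3.60218304] 0.042000160330273685
```

Call:
apply_moves(
  targets=[
    [-1,[0,0,0.04],[0,0,0]],
    [-1,[0,0,0.04],[0,0,0]],
    [-1,[0,0,0],[0,0,0]],
  ],
)

```text
t: 38.2
ee_pos: [487.8, -82.8, 81.6]
orientation: [-2.174, -2.268, 0.0]
ft_force: [0.6, 0.2, -4.5]
width: 35.1
grasp_force: 30.0
```

Call:
apply_moves(
  targets=[
    [-1,[0,0,0.025],[0,0,0]],
    [-1,[0,0,0],[0,0,0]],
  ],
)

```text
t: 38.45
ee_pos: [487.8, -82.8, 80.3]
orientation: [-2.174, -2.268, 0.0]
ft_force: [-0.1, -0.4, -4.5]
width: 35.2
grasp_force: 30.0
```

Call:
apply_moves(
  targets=[
    [-1,[0,0,0.02],[0,0,0]],
    [-1,[0,0,0],[0,0,0]],
  ],
)

```text
t: 38.7
ee_pos: [487.9, -82.8, 80.1]
orientation: [2.174, 2.268, 0.0]
ft_force: [-2.3, 0.2, 5.6]
width: 35.3
grasp_force: 30.0
```

Contact. Release and rise.

Call:
apply_moves(
  targets=[
    [-0.1,[0,0,0],[0,0,0]],
    [0,[0,0,0],[0,0,0]],
    [0.2,[0,0,0],[0,0,0]],
    [0.3,[0,0,-0.4],[0,0,0]],
    [0.36,[0,0,-0.8],[0,0,0]],
    [0.36,[0,0,-1],[0,0,0]],
    [0.36,[0,0,-1],[0,0,0]],
    [0.36,[0,0,-0.4],[0,0,0]],
  ],
)

```text
t: 39.7
ee_pos: [489.2, -83.0, 262.6]
orientation: [2.171, 2.265, 0.004]
ft_force: [0.4, 0.1, 0.1]
width: 59.7
grasp_force: 0.0
```

Call:
apply_moves(
  targets=[
    [0.36,[-0.8,0,-0.4],[0,0,0]],
    [0.36,[0,0,0],[0,0,0]],
    [0.36,[0,0,0],[0,0,0]],
  ],
)

```text
t: 40.08
ee_pos: [489.0, -122.5, 278.9]
orientation: [-2.174, -2.266, 0.0]
ft_force: [0.0, -1.1, 0.5]
width: 59.8
grasp_force: 0.0
```

```bash
python3 - <<'E'
from h import *
o=ctrl.get_obs();print(o["ee_pos"],o["ft_force"])
px,K,W=cam("wrist"); cv2.imwrite("pics/w11.png",px)
a=ctrl.masks_of("weight","wrist")
for l,z in [("weight",70),("rest",0),("spar_plain_end",60),("brace_saddle",50)]:
    r=ctrl.pinpoint(l,"wrist")
    print(l,[(round(d["score"],2),np.round(d["xy"]).tolist(),ray(d["xy"],K,W,z).round(1)[:2].tolist()) for d in r[:1]])
E
```

```text
[ 489.04946279 -122.48720059  278.85946505] [ 0.04294188 -1.07818758  0.47053582]
weight [(0.59, [276.0, 188.0], [488.4, -127.5])]
rest []
spar_plain_end [(0.9, [278.0, 188.0], [491.9, -129.6])]
brace_saddle []
```

View pics/w11.png

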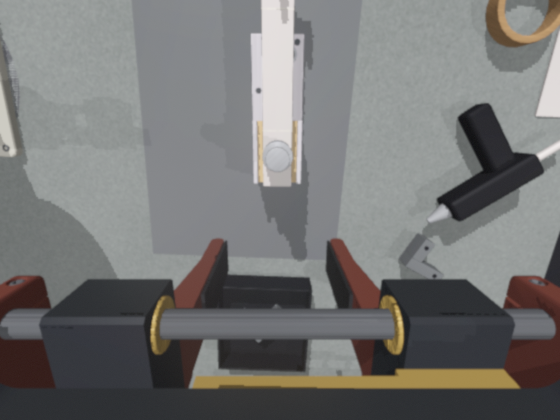

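The weight stands on the spar at (277,155), mid-block between rows 122 and 183. The spar end is at row 186, the block end at row 183 but lower down. I check those numerically along with the brace, then hand in.

```bash
python3 - <<'E'
from h import *
px,K,W=cam("wrist")
for n,p,z in [("spar end",(278,185.7),70),("cheek end",(278,183),58),("cheek in",(278,122),58),("knob top",(277,157),128)]: print(n,ray(p,K,W,z).round(1))
for n in ["top","scene"]:
    px,K,W=cam(n)
    for l,z in [("brace_saddle",50),("weight",70),("bracket",4),("jar",0)]:
        r=ctrl.pinpoint(l,n); print(n,l,[(round(d["score"],2),ray(d["xy"],K,W,z).round(1)[:2].tolist()) for d in r[:1]])
E
```

```text
spar end [ 491.4 -123.5   70. ]
cheek end [ 491.4 -122.4   58. ]
cheek in [488.  -44.5  58. ]
knob top [488.3 -80.2 128. ]
top brace_saddle [(0.76, [477.6, 124.1])]
top weight [(0.44, [485.7, -87.9])]
top bracket [(0.66, [468.3, -365.7])]
top jar [(0.67, [600.3, -287.9])]
scene brace_saddle [(0.84, [478.7, 124.3])]
scene weight [(0.78, [486.4, -78.2])]
scene bracket [(0.52, [468.2, -368.3])]
scene jar [(0.64, [595.3, -299.7])]
```

```bash
python3 -c "
from workcell import ctrl
print(ctrl.close_job())"
```

```text
the job is handed in; nothing more can be done
None
```

The job is handed in at about 40.5 s of the 72 s limit; no verdict came back. By my last measurements the bracket is in the tray, the brace is out at its stop with the ball popped up, the spar lies in both saddles with its plain end about 1 mm past the block's end, and the weight stands within about 3 mm of mid-block.

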